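Tuck the loaded rotating caddy into its shelf corner

TASK

Slide the loaded rotating caddy into the corner between the pull-out shelf's back rail and its grey divider, and press it home so that its square base bears firmly on the rail and the divider at the same moment and is left square and flush against both. Push only on the base, keeping off the tray that swivels on it and the parts inside; do not lift, tip or ram the caddy. The divider is only held by friction, so do not shove it out of place, and leave the bottle, the tin and the screwdriver where they are.

Things in the scene. Friction and masses are not known exactly. Their poses are not given: they have to be found in the camera images.
- shelf: White pull-out cupboard shelf fixed on the bench, its place and yaw vary. Origin on its underside at bench level; x to the back rail, y left, z up. Floor top 16 mm above the origin, spanning x -210 to +204, y -320 to +260 mm. Lips 12 mm thick: along the front edge 18 mm high above the floor, along both sides 24 mm.
- back_rail: White upright rail along the shelf's back edge, 50 mm high above the shelf floor, 14 mm thick, fixed. Origin on its inner (robot-facing) face at floor height, at x +190 mm of the shelf; axes as the shelf's. The face is the plane x = 0 here; the caddy belongs against it on the -x side.
- divider: Grey panel square to the rail, 205 mm long from the rail towards the robot, 12 mm thick, top 47 mm (saddle 56) above the floor, saddle clipped over the rail. Origin at the rail end of its right (-y) face, at the floor; axes as the shelf's. That face is the plane y = 0; the caddy belongs on its -y side. Stands anywhere along 90 mm of rail by friction: over about 18 N it slides.
- caddy: Grey base 160 x 160 mm, corners clipped 45 degrees (25 mm off each side: flats 35 mm wide, 95 mm from the centre), solid sides 4 to 40 mm above the floor, rubber feet. Origin: centre of underside, on the shelf floor; x, y square to the sides, z up. About 0.8 kg in all, slides with 3 to 7 N. Starts right of the divider, short of the rail, up to 17 degrees out of square.
- tray: Round white tray swivelling freely on the base about its centre line: 156 mm across, rim top 95 mm and hub top 101 mm above the shelf floor. It covers the base to 2 mm short of its sides, so a tool pushing low on the base must lean outward or its body meets the rim. Origin: centre of its underside, 44 mm above the caddy's; its inner floor is 4 mm higher.
- spout: Chrome tap spout, a bent tube 20 mm thick and about 100 mm long, lying in the tray's half-round compartment. Its origin is at the tray's centre, on the tray floor, when it lies as it starts.
- seal_ring: White flush valve seal ring, 54 mm outside, 34 mm inside, 7 mm thick, lying in the tray; origin at the centre of its underside.
- pipe_clamp: Steel pipe clamp, a band 38 mm across and 18 mm high with two lugs, lying on the seal ring; origin at the centre of its underside.
- strainer: Grey plastic sink strainer basket, 54 mm across the rim, 33 mm high to its knob, in the tray; origin at the centre of its underside.
- cleaner: White cleaner bottle, 64 mm across, 200 mm tall, standing on the shelf left of the divider; origin at the centre of its underside. To be left alone.
- tin: Metal tin, 68 mm across, 75 mm tall, standing on the front left part of the shelf; origin at the centre of its underside. To be left alone.
- screwdriver: Screwdriver 190 mm long with a 26 mm thick handle, lying on the shelf near its right-hand lip; origin under its middle, x from the handle to the tip. To be left alone.
Things that resemble listed ones, but are neither listed nor needed, are in the scene too. Of the things shaped like the caddy, the grey one is meant.

How it is judged:
On the way:
1. the caddy's base is flush in the corner and bears on the back rail and on the divider at the same time, with more than 2 N on each (x of caddy in the frame of back_rail between -0.082 and -0.077 m and y of caddy in the frame of divider between -0.082 and -0.077 m and x of caddy in the frame of divider above -0.1 m and (angle between the x axis of caddy and the x axis of back_rail, either way round below 0.02 rad or angle between the x axis of caddy and the y axis of back_rail, either way round below 0.02 rad) and contact force between caddy and back_rail above 2 N and contact force between caddy and divider above 2 N), for 0.1 s.
At the end, for the whole second after the job is handed in: Caddy at rest on the shelf floor, base centre 77 to 82 mm from the rail and divider faces (80 is flush), square within 0.02 rad; the four parts still in the tray; divider within 6 mm, bottle, tin and screwdriver within 15 mm of where they started (x of caddy in the frame of back_rail between -0.082 and -0.077 m and y of caddy in the frame of divider between -0.082 and -0.077 m and x of caddy in the frame of divider above -0.1 m and (angle between the x axis of caddy and the x axis of back_rail, either way round below 0.02 rad or angle between the x axis of caddy and the y axis of back_rail, either way round below 0.02 rad) and height (world z) of caddy below 0.02 m and angle between caddy's own z axis and vertical below 0.03 rad and linear speed of caddy below 0.01 m/s and distance of divider from where it was at the start of the episode below 0.006 m and horizontal distance between each of spout, seal_ring, pipe_clamp, strainer and caddy below 0.07 m and height (world z) of each of spout, seal_ring, pipe_clamp, strainer above 0.05 m and distance of each of cleaner, tin, screwdriver from where it was at the start of the episode below 0.015 m); the robot touches nothing.
It fails at once if the robot pushes on the swivelling tray or on the parts in it (over 1.5 N) (contact force between any of the fingers, the arm and tray above 1.5 N or contact force between any of the fingers, the arm and spout above 1.5 N or contact force between any of the fingers, the arm and seal_ring above 1.5 N or contact force between any of the fingers, the arm and pipe_clamp above 1.5 N or contact force between any of the fingers, the arm and strainer above 1.5 N).
It fails at once if the caddy is lifted more than 8 mm or tipped more than 0.1 rad (height (world z) of caddy above 0.024 m or angle between caddy's own z axis and vertical above 0.1 rad).
It fails at once if the caddy is rammed into the back rail or the divider with more than 45 N (contact force between caddy and back_rail above 45 N or contact force between caddy and divider above 45 N).
It fails at once if the divider is shoved more than 6 mm out of its place (distance of divider from where it was at the start of the episode above 0.006 m).
It fails at once if the bottle, tin or screwdriver is moved more than 15 mm, or the bottle or tin is tipped (distance of any of cleaner, tin, screwdriver from where it was at the start of the episode above 0.015 m or angle between any of cleaner, tin's own z axis and vertical above 0.3 rad).
It also fails if it takes over 72 s, if anything falls off the work surface, if the arm or the gripper's body presses on something with over 40 N, if the wrist force passes 120 N, or if a joint passes its speed limit or range.

ROBOT

A 6-joint arm with a two-finger parallel gripper is mounted at the origin on the work surface. World frame = base frame: x ahead of the robot, y to its left, z up, the work surface at z = 0. Lengths are in m, angles in rad, forces in N, time in s.
With the tool pointing down it reaches from about 0.3 to 0.75 m from the base axis. Payload 8.5 kg.
Tool frame: the origin (TCP) lies on the centre line of the jaws, within the pads' length; the fingertips stand 8 mm ahead of it and the grasp point (between the pads) lies 11 mm behind it; z points along the fingers, y is the line along which they close (so a half turn about z gives the same grasp; the last joint's range is limited). The gripper opens to 88 mm and grips with 3 to 60 N. Pads are 18 mm wide; open, the fingers measure 123 mm over their backs; the gripper's body (75 mm by 187 mm) begins 45 mm behind the grasp point.
Start: joints at [1, 0.381, 1.297, -0, 1.464, -0.215], TCP at [0.192, 0.516, 0.247] pointing down, gripper open.
Joint ranges: [-3.11, 3.11], [-0.89, 2.33], [0.22, 2.48], [-1.42, 4.56], [0.17, 2.85], [-2.88, 2.88]. Speed limits (rad/s): [2.39, 2.39, 3.14, 3.14, 3.14, 3.14].

INTERFACE

Orientations are given as a unit quaternion [w, x, y, z].
In Python, from bench import get_obs, eyes, ticket, spotter gives the robot as it stands.
- The arm moves only by the tool move_arm, never from a script. Its argument "rows" is one flat list of numbers, 7 for each row, row after row: the shift along the world's x, y, z as a fraction of full scale, then the turn, a rotation vector about the world's x, y, z as a fraction of full scale, then the opening, from 0 (shut) to 1 (fully open). A call has 1 to 5 rows; each row shifts and turns the commanded pose from where the row before left it; what a row does not reach is not made up. Full scale, the value 1, is 0.15 m for a shift and 45 degrees for a turn. A row lasts 1/8 s, in which the tool goes at most 62.5 mm and 10.7 degrees, less where a joint would pass 70% of its speed; a pose out of reach is approached as far as the arm can. A call with a number of a shift or a turn outside -1 to 1 is refused whole. A call with a gripper value outside its range is refused whole. The fingers move at their own pace and stop on an object; "newtons" is the grip in N (left out, the last holds). Time passes only in rows, so rows that do not move let the fingers close. It gives the time, the measured TCP pose, the force, the opening and the grip force at its end, in the units of the state.
- get_obs(): the state, without advancing time (a new reading comes with each control period).
- eyes.grab_frame(name): name is "side" or "top" or "wrist"; returns a dict with "pixels" (384x512x3 uint8, red, green, blue), "mtx" (3x3 intrinsics, pixels), "world_to_cam" (4x4, takes a point from world to camera coordinates); the wrist camera has in their place "mount" (4x4, takes a point from camera to tool coordinates, whose origin is the TCP and whose axes are the flange's). Camera axes: x right, y up, looking along -z (the intrinsics and any distortion apply to the point x, -y, -z); pixel columns grow to the right and rows downward; lengths in m; the calibration is good to about 2 mm. A picture is of the moment at which its call begins: read the wrist's pose just before it. There is no depth.
- ticket.job_done(): hands the job in; it is judged then, once.
Trained networks look in a picture, given as the dict that the camera call returned (one of the last four; its "shot" number tells which), for a name from the list of things; names that differ only in an ending like _2 or _b are one class to them, and where a whole thing is asked for, a point or a joint stands for the part that bears it (a point fixed in the world has none). Each returns a list of dicts, best first, with "conf" (0 to 1); they miss things now and then, are a little off and sometimes report something else, mostly with a low value. They report only what shows in the picture. A call takes as long as a camera call. They do not tell look-alikes from the thing itself.
- spotter.recognise(label, picture): "rect" ([centre column, centre row, width, height] as shares, 0 to 1, of the picture: columns of its width, rows of its height, round what is visible of it).
- spotter.place_of(label, picture): "point" ([column, row] as shares, 0 to 1, of the picture: columns of its width, rows of its height: a listed point, or the origin of a listed thing).
The state is a dict: "t": time; "joint_positions": joint angles; "dq": joint speeds; "joint_torque": joint torques, N m; "tcp_pos": TCP position; "orientation": TCP orientation; "wrist_force": force on the tool from outside, world axes, zero at the start; "torque": the same for the moment, N m; "width": finger opening in m; "grasp_force": force on a finger pad.
Only numpy, scipy, OpenCV 4.12 (cv2) and the standard library are available. Lean on these libraries where they do the work, as an engineer would, in place of code of your own. Each camera call takes 0.05 s, during which the arm holds its last target. There are 200 camera calls.

## Working session

There is one attempt and no reset: what is moved stays moved. The work goes in short steps, Python scripts to look and compute and a tool call to move; the robot and the scene stay as the last step left them, time stands still between calls to the robot, and variables do not carry over. Pictures are saved under pics/ and viewed, at most 10 in all, crops included, and the job is handed in when it is done.

Besides the shell and the picture viewer there is one more tool, called by a JSON object that holds its "fn" and its "kwargs". move_arm: Moves the arm, as the interface text tells. Shift numbers are shares of 0.15 m and turn numbers shares of 45 degrees, none past 1 either way. Its arguments: {"type":"object","properties":{"rows":{"type":"array"},"newtons":{"type":"number"}},"required":["rows"]}

```bash
mkdir -p pics; cat > h.py <<'E'
import numpy as np, cv2
from bench import get_obs, eyes, ticket, spotter
from scipy.spatial.transform import Rotation as R
def proj(f,P):
    P=np.atleast_2d(P); c=(f["world_to_cam"]@np.c_[P,np.ones(len(P))].T).T
    k=f["mtx"]; return np.c_[k[0,0]*c[:,0]/-c[:,2]+k[0,2], k[1,1]*-c[:,1]/-c[:,2]+k[1,2]]
def unproj(f,px,z):
    k=f["mtx"]; W=np.linalg.inv(f["world_to_cam"])
    d=W[:3,:3]@np.array([(px[0]-k[0,2])/k[0,0],-(px[1]-k[1,2])/k[1,1],-1]); o=W[:3,3]
    return o+d*(z-o[2])/d[2]
def save(f,n,crop=None,s=1):
    im=f["pixels"][:,:,::-1]
    if crop: im=im[crop[1]:crop[3],crop[0]:crop[2]]
    cv2.imwrite("pics/"+n,cv2.resize(im,None,fx=s,fy=s,interpolation=cv2.INTER_CUBIC))
E
python3 - <<'E'
from h import *
o=get_obs();print(o)
Z=dict(shelf=0,back_rail=.016,divider=.016,caddy=.016,tray=.06,spout=.064,seal_ring=.064,strainer=.064,cleaner=.016,tin=.016,screwdriver=.016)
fs=[]
for n in("top","side"):
    f=eyes.grab_frame(n);fs.append(f);print(n,f.keys(),np.linalg.inv(f["world_to_cam"])[:3,3].round(3),f["mtx"].round(1).tolist())
    for l,z in Z.items():
        for r in spotter.place_of(l,f)[:3]:
            p=[r["point"][0]*512,r["point"][1]*384]; print(l,round(r["conf"],2),np.round(p,1),unproj(f,p,z).round(4)[:2])
im=np.vstack([f["pixels"] for f in fs])[:,:,::-1]
for f,n in zip(fs,("top","side")): save(f,n+"0.png",s=1.5)
E
```

```text
{'t': 0.0, 'joint_positions': array([ 9.99678575e-01,  3.81223393e-01,  1.29828466e+00, -5.22435667e-05,
        1.46357156e+00, -2.15307508e-01]), 'dq': array([ 0.00017284, -0.00053951,  0.0013442 ,  0.00048127,  0.00024007,
       -0.0008987 ]), 'joint_torque': array([ 9.90032859e-04, -4.37923408e+01, -2.24562818e+01,  7.13238772e-02,
        3.52191087e-02, -1.26737827e-04]), 'tcp_pos': array([0.19145942, 0.51530846, 0.24611498]), 'orientation': array([-2.60883307e-04,  1.76965330e-01,  9.84216805e-01, -6.96692321e-04]), 'wrist_force': array([-0.16860611, -0.3585139 , -0.03652829]), 'torque': array([-0.07078977,  0.04875706, -0.03196294]), 'grasp_force': 0.0, 'width': 0.08800640792842856}
top dict_keys(['pixels', 'mtx', 'world_to_cam', 'shot']) [ 0.485 -0.042  1.104] [[398.9, 0.0, 249.3], [0.0, 398.9, 194.9], [0.0, 0.0, 1.0]]
shelf 0.72 [212.8 215.2] [0.5058 0.0603]
back_rail 0.6 [226.1 143.5] [0.7035 0.0254]
divider 0.72 [191.2 138.7] [0.716 0.122]
caddy 0.95 [256.9 217. ] [ 0.5018 -0.0615]
caddy 0.79 [394.5 196.7] [ 0.561 -0.437]
tray 0.98 [255.3 217.5] [ 0.4997 -0.0564]
tray 0.
[... 476 characters left out ...]
 1.0]]
shelf 0.9 [228.3 185.3] [0.5088 0.0646]
back_rail 0.74 [287.  173.7] [0.6966 0.0335]
divider 0.89 [279.1 156.9] [0.7004 0.1107]
caddy 0.83 [240.9 212.7] [ 0.5074 -0.0636]
caddy 0.59 [308.3 323.9] [ 0.5531 -0.4549]
tray 0.82 [305.9 314.2] [ 0.5464 -0.4464]
tray 0.71 [238.3 201.3] [ 0.504  -0.0531]
tray 0.69 [245.9 185.8] [ 0.5447 -0.0047]
spout 0.51 [227.2 184.3] [0.4927 0.0171]
spout 0.49 [237.4 204.1] [ 0.4974 -0.0651]
seal_ring 0.66 [235.5 201.4] [ 0.4954 -0.0537]
seal_ring 0.6 [227.3 194.5] [ 0.4808 -0.0207]
strainer 0.69 [245.3 188. ] [ 0.5391 -0.0154]
cleaner 0.64 [248.6 134.5] [0.6414 0.245 ]
tin 0.81 [177.7 151.3] [0.3931 0.2503]
screwdriver 0.93 [217.6 260.2] [ 0.3931 -0.1974]
```

```bash
python3 - <<'E'
from h import *
f=eyes.grab_frame("top"); save(f,"t1.png",(90,110,350,290),3)
f=eyes.grab_frame("side"); save(f,"s1.png",(130,100,360,290),3)
E
```

```text
(no output)
```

View pics/t1.png

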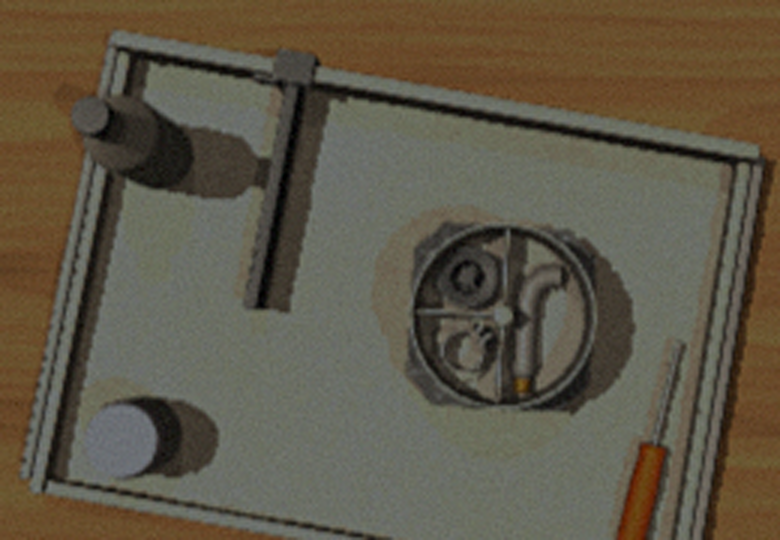

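View pics/s1.png

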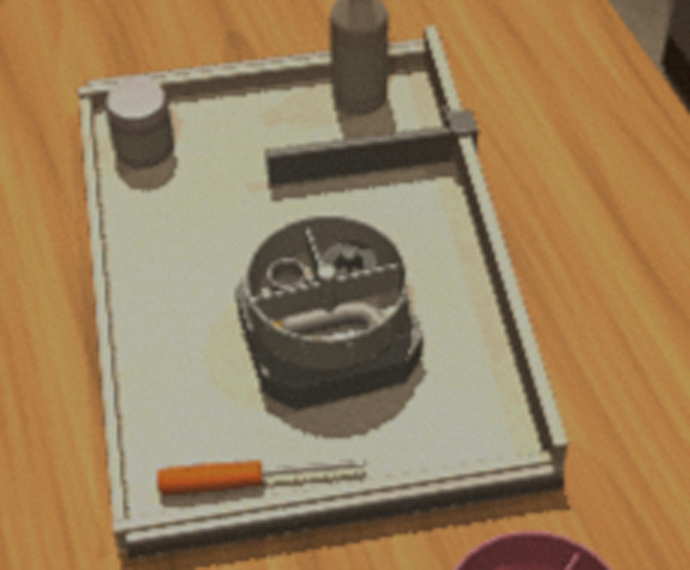

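Top view shows the shelf yawed about -10°. The grey divider runs from crop (290,60) to (257,305), and the caddy (tray hub at crop (503,318)) sits roughly square to the world, so about 10° out. The side view agrees, with the screwdriver near the right lip and the magenta look-alike off the shelf. I'll refine this with an edge fit.

```bash
cat > fit.py <<'E'
from h import *
from scipy.optimize import minimize
from scipy.ndimage import map_coordinates
def seg(a,b,n=60): return np.linspace(a,b,n)
def T(p,yaw,x,y):
    c,s=np.cos(yaw),np.sin(yaw); return np.c_[c*p[:,0]-s*p[:,1]+x, s*p[:,0]+c*p[:,1]+y, p[:,2]]
def grad(f):
    g=cv2.GaussianBlur(cv2.cvtColor(f["pixels"],cv2.COLOR_RGB2GRAY).astype(float),(0,0),1.2)
    m=np.hypot(cv2.Sobel(g,-1,1,0),cv2.Sobel(g,-1,0,1)); return np.minimum(m,np.percentile(m,97))/np.percentile(m,97)
def score(P,fs,gs):
    return np.mean([map_coordinates(g,proj(f,P).T[::-1],order=1).mean() for f,g in zip(fs,gs)])
def corner(q):  # rail x,y offset; divider; q=[x,y,yaw] of divider origin
    p=[seg([0,-.38,.066],[0,-.02,.066]),seg([0,-.33,.016],[0,-.02,.016]),seg([.014,-.38,.066],[.014,-.02,.066]),
       seg([-.205,0,.063],[-.03,0,.063]),seg([-.205,.012,.063],[-.03,.012,.063]),seg([-.205,0,.016],[-.205,0,.063],15),seg([-.205,0,.063],[-.205,.012,.063],8)]
    return T(np.vstack(p),q[2],q[0],q[1])
def caddy(q):
    a=.08;b=.055;v=np.array([[a,-b],[a,b],[b,a],[-b,a],[-a,b],[-a,-b],[-b,-a],[b,-a]])
    p=[seg([*v[i],z],[*v[(i+1)%8],z],20) for i in range(8) for z in(.056,.020)]
    t=np.linspace(0,2*np.pi,100); p+=[np.c_[.078*np.cos(t),.078*np.sin(t),0*t+.111]]
    return T(np.vstack(p),q[2],q[0],q[1])
def fit(m,q0,fs,gs,sp):
    rng=np.random.default_rng(0); best=None
    for k in range(14):
        r=minimize(lambda q:-score(m(q),fs,gs),np.array(q0)+(rng.uniform(-1,1,3)*sp if k else 0),method="Nelder-Mead",options=dict(initial_simplex=None,xatol=1e-4,fatol=1e-5))
        if best is None or r.fun<best.fun: best=r
    return best.x,-best.fun
def run(cq,yawsp=.3,names=("top","side")):
    fs=[eyes.grab_frame(n) for n in names]; gs=[grad(f) for f in fs]
    C=fit(corner,[.708,.115,-.17],fs,gs,[.012,.012,.04]); K=fit(caddy,cq,fs,gs,[.01,.01,yawsp])
    d=K[0]-C[0]; c,s=np.cos(C[0][2]),np.sin(C[0][2])
    print("corner",C[0].round(4),round(C[1],2),"caddy",K[0].round(4),round(K[1],2),"rel xy",np.round([c*d[0]+s*d[1],-s*d[0]+c*d[1]],4),"yaw",round(d[2],4))
    return fs,C[0],K[0]
E
python3 - <<'E'
from fit import *
fs,C,K=run([.504,-.06,0.])
for f in fs: 
    im=f["pixels"].copy()
    for p in np.r_[proj(f,corner(C)),proj(f,caddy(K))]: im[int(p[1]+.5),int(p[0]+.5)]=(255,0,0)
    f["pixels"]=im
a=cv2.resize(fs[0]["pixels"][110:270,130:350],None,fx=2,fy=2); b=cv2.resize(fs[1]["pixels"][110:270,190:370],None,fx=2,fy=2)
cv2.imwrite("pics/fit1.png",np.hstack([a,b])[:,:,::-1])
E
```

```text
corner [ 0.7121  0.1203 -0.1666] 0.86 caddy [ 0.5048 -0.0608 -0.0473] 0.65 rel xy [-0.1744 -0.213 ] yaw 0.1193
```

View pics/fit1.png

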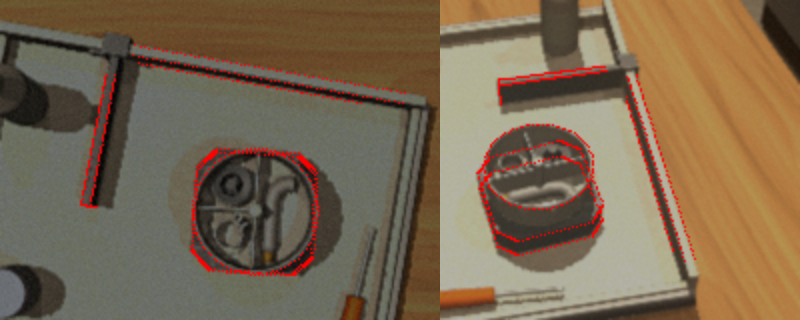

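The fit overlays both the rail/divider edges and the caddy outline well. Next: move in behind the caddy's front side, high up.

{"fn": "move_arm", "kwargs": {"rows": [0.12,-0.38,0,0,0,0.12,0.55,0.12,-0.38,0,0,0,0.12,0.55,0.12,-0.38,0,0,0,0,0.55,0.12,-0.38,0,0,0,0,0.55,0.12,-0.38,0,0,0,0,0.55]}}

```text
t: 2.02
tcp_pos: [0.2818, 0.2289, 0.247]
orientation: [0.0, 0.083, 0.997, 0.0]
wrist_force: [0.6, -0.5, -0.4]
width: 0.0484
grasp_force: 0.0
```

{"fn": "move_arm", "kwargs": {"rows": [0.12,-0.38,0,0,0,0,0.55,0.12,-0.38,0,0,0,0,0.55,0.12,-0.38,0,-0.037,-0.219,0,0.55,0.12,-0.38,0,-0.037,-0.219,0,0.55,0.12,-0.38,0,-0.037,-0.219,0,0.55]}}

```text
t: 2.65
tcp_pos: [0.3689, -0.042, 0.2467]
orientation: [0.242, 0.08, 0.967, -0.017]
wrist_force: [0.4, 0.5, -0.5]
width: 0.048
grasp_force: 0.0
```

```bash
cat > st.py <<'E'
from h import *
o=get_obs(); q=o["orientation"]; r=R.from_quat([q[1],q[2],q[3],q[0]]).as_matrix()
print("t",o["t"],"tcp",o["tcp_pos"].round(4),"F",o["wrist_force"].round(2),"w",round(o["width"],4))
print("toolx",r[:,0].round(3),"y",r[:,1].round(3),"z",r[:,2].round(3),"j",o["joint_positions"].round(2))
E
python3 st.py
```

```text
t 2.65 tcp [ 0.3689 -0.042   0.2467] F [ 0.44  0.5  -0.45] w 0.048
toolx [-0.87   0.146 -0.471] y [0.162 0.987 0.007] z [ 0.465 -0.07  -0.882] j [-0.57 -0.14  2.01  0.26  0.84 -2.11]
```

{"fn": "move_arm", "kwargs": {"rows": [0,-0.08,-0.34,0,0,0,0.55,0,0,-0.34,0,0,0,0.55,0.05,0,-0.34,0,0,0,0.55,0.05,0,-0.34,0,0,0,0.55,0,0,0,0,0,0,0.55]}}

```text
t: 3.28
tcp_pos: [0.3936, -0.0461, 0.0741]
orientation: [0.233, 0.078, 0.969, -0.01]
wrist_force: [-0.5, -0.3, -0.1]
width: 0.0485
grasp_force: 0.0
```

```bash
python3 st.py; python3 - <<'E'
from h import *
f=eyes.grab_frame("side");save(f,"s2.png",(130,80,380,290),2.8)
E
```

```text
t 3.275 tcp [ 0.3936 -0.0461  0.0741] F [-0.52 -0.35 -0.12] w 0.0485
toolx [-0.88   0.146 -0.453] y [0.155 0.988 0.017] z [ 0.45  -0.055 -0.891] j [-0.54  0.31  2.28  0.99  0.22 -2.88]
```

View pics/s2.png

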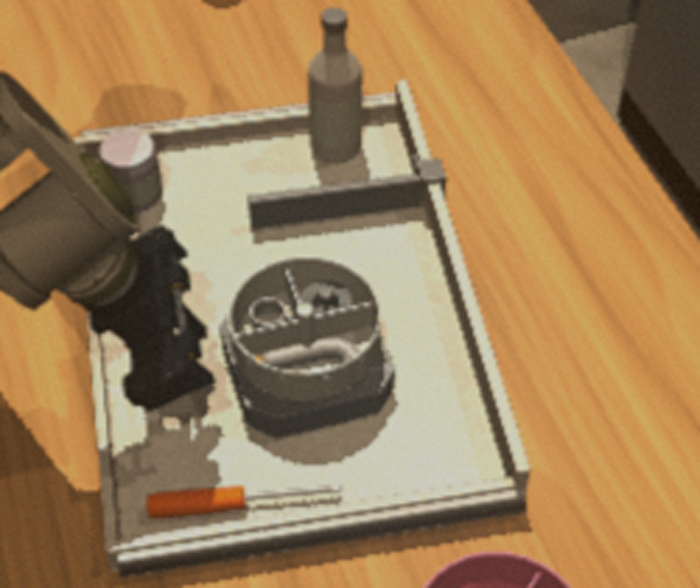

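The side view shows the gripper short of its height with the wrist at its joint limits (j6, j5). So this lean this close in won't work. The caddy's clipped front-right corner needs less lean and faces the goal corner, so I'll retract and push there with closed fingers.

{"fn": "move_arm", "kwargs": {"rows": [0,0,0.34,0,0,0,0,0,0,0.34,0.037,0.219,0,0,0,0,0.2,0.037,0.219,0,0,0,-0.1,0,0.037,0.219,0,0,0,-0.1,0,0,0,-0.2,0]}}

```text
t: 3.95
tcp_pos: [0.4084, -0.0641, 0.1554]
orientation: [0.058, 0.147, 0.987, 0.035]
wrist_force: [-0.4, 0.6, 0.1]
width: 0.0013
grasp_force: 0.0
```

{"fn": "move_arm", "kwargs": {"rows": [0.04,-0.1,0,0,0,-0.235,0,0.04,-0.1,0,0,0,-0.235,0,0.04,-0.1,0,0,0,-0.235,0,0,0,0,0,0,-0.235,0,0,0,0,0,0,-0.235,0]}}

```text
t: 4.58
tcp_pos: [0.4247, -0.1082, 0.1549]
orientation: [0.071, 0.573, 0.817, 0.007]
wrist_force: [0.5, 0.6, -0.5]
width: 0.0006
grasp_force: 0.0
```

{"fn": "move_arm", "kwargs": {"rows": [0,0,0,0,0,-0.235,0,0,0,0,0,0,-0.235,0,0,0,0,0,0,-0.235,0,0,0,0,0,0,-0.235,0,0,0,0,0,0,-0.235,0]}}

```text
t: 5.2
tcp_pos: [0.4247, -0.1081, 0.1552]
orientation: [0.068, 0.877, 0.476, -0.024]
wrist_force: [-0.1, -0.8, 0.3]
width: 0.0004
grasp_force: 0.0
```

```bash
python3 st.py
```

```text
t 5.2 tcp [ 0.4247 -0.1081  0.1552] F [-0.06 -0.78  0.27] w 0.0004
toolx [ 0.546  0.831 -0.107] y [ 0.837 -0.538  0.098] z [ 0.024 -0.142 -0.99 ] j [-0.45  0.27  1.78 -0.14  1.01  0.19]
```

```bash
cat > plan.py <<'E'
from h import *
import sys
# heading(deg) lean(deg) contact_x contact_y gap frontcorner_z
h,l,cx,cy,g,zc=map(float,sys.argv[1:7]); h,l=np.radians([h,l]); n=np.array([np.cos(h),np.sin(h),0]); s,c=np.sin(l),np.cos(l)
z=s*n+[0,0,-c]; y=np.array([n[1],-n[0],0]); x=np.cross(y,z)
o=get_obs(); q=o["orientation"]; r=R.from_quat([q[1],q[2],q[3],q[0]])
T=np.c_[x,y,z]; rv=(R.from_matrix(T)*r.inv()).as_rotvec()
p=np.array([cx,cy,zc])-g*n-.009*x-.008*z
print("turn units",(np.degrees(rv)/45).round(3),"shift units",((p-o["tcp_pos"])/.15).round(3),"target",p.round(4),"n",n.round(3),"j",o["joint_positions"].round(2),"F",o["wrist_force"].round(1),"t",o["t"])
E
python3 plan.py 42.3 20 .4345 -.1247 .02 .037
```

```text
turn units [ 0.524 -0.282 -0.299] shift units [-0.089 -0.25  -0.758] target [ 0.4114 -0.1457  0.0414] n [0.74  0.673 0.   ] j [-0.45  0.27  1.78 -0.14  1.01  0.19] F [-0.1 -0.8  0.3] t 5.2
```

{"fn": "move_arm", "kwargs": {"rows": [-0.03,-0.08,0,0.175,-0.094,-0.1,0,-0.03,-0.08,0,0.175,-0.094,-0.1,0,-0.03,-0.09,0,0.174,-0.094,-0.1,0,0,0,-0.2,0,0,0,0,0,0,-0.2,0,0,0,0]}}

```text
t: 5.82
tcp_pos: [0.4111, -0.1458, 0.0939]
orientation: [-0.062, 0.917, 0.359, 0.163]
wrist_force: [-0.3, 0.2, 0.3]
width: 0.0003
grasp_force: 0.0
```

```bash
python3 plan.py 42.3 20 .4345 -.1247 .02 .037
```

```text
turn units [ 0.001  0.004 -0.009] shift units [ 0.002  0.    -0.35 ] target [ 0.4114 -0.1457  0.0414] n [0.74  0.673 0.   ] j [-0.82  0.37  1.93  0.46  0.89 -0.29] F [-0.3  0.2  0.3] t 5.825
```

{"fn": "move_arm", "kwargs": {"rows": [0,0,-0.18,0,0,0,0,0,0,-0.17,0,0,0,0,0,0,0,0,0,0,0]}}

```text
t: 6.2
tcp_pos: [0.4115, -0.1445, 0.0409]
orientation: [-0.065, 0.917, 0.358, 0.163]
wrist_force: [-0.6, 0.4, 0.6]
width: 0.0005
grasp_force: 0.0
```

{"fn": "move_arm", "kwargs": {"rows": [0.04,0.036,0,0,0,0,0,0.04,0.036,0,0,0,0,0,0.02,0.018,0,0,0,0,0,0,0,0,0,0,0,0]}}

```text
t: 6.7
tcp_pos: [0.4278, -0.1307, 0.0403]
orientation: [-0.065, 0.917, 0.357, 0.164]
wrist_force: [-0.8, -0.5, 0.4]
width: 0.0005
grasp_force: 0.4
```

```bash
python3 plan.py 42.3 20 .4345 -.1247 .0 .037; python3 - <<'E'
from h import *
a=eyes.grab_frame("side");b=eyes.grab_frame("top")
cv2.imwrite("pics/c1.png",np.hstack([cv2.resize(a["pixels"][140:270,160:290],(520,520)),cv2.resize(b["pixels"][160:260,200:270],(280,520*1))])[:,:,::-1])
E
```

```text
turn units [-0.007  0.004 -0.006] shift units [-0.011 -0.01   0.007] target [ 0.4262 -0.1322  0.0414] n [0.74  0.673 0.   ] j [-0.76  0.49  1.97  0.54  0.74 -0.35] F [-0.8 -0.5  0.4] t 6.7
```

View pics/c1.png

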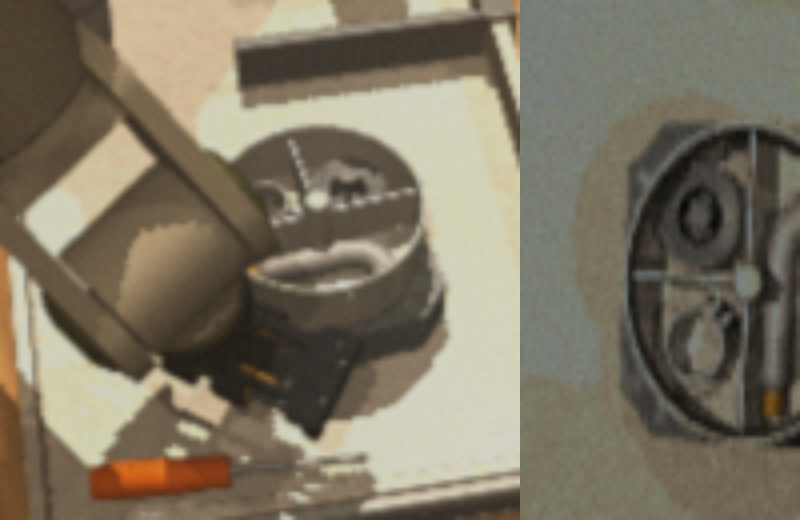

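{"fn": "move_arm", "kwargs": {"rows": [0.02,0.023,0,0,0,0,0,0.026,0.03,0,0,0,-0.006,0,0.026,0.03,0,0,0,-0.006,0]}}

```text
t: 7.18
tcp_pos: [0.4385, -0.1182, 0.04]
orientation: [-0.065, 0.919, 0.352, 0.164]
wrist_force: [-2.5, -3.2, 2.0]
width: 0.0002
grasp_force: 2.1
```

{"fn": "move_arm", "kwargs": {"rows": [0.026,0.03,0,0,0,-0.006,0,0.026,0.03,0,0,0,-0.006,0,0.026,0.03,0,0,0,-0.006,0,0.026,0.03,0,0,0,-0.006,0,0,0,0,0,0,0,0]}}

```text
t: 7.8
tcp_pos: [0.4542, -0.0999, 0.04]
orientation: [-0.063, 0.922, 0.344, 0.165]
wrist_force: [-0.6, 0.3, 0.6]
width: 0.0003
grasp_force: 0.1
```

```bash
python3 st.py; python3 - <<'E'
from fit import *
run([.530,-.03,-.09],.12,("top",))
E
```

```text
t 7.8 tcp [ 0.4542 -0.0999  0.04  ] F [-0.61  0.33  0.6 ] w 0.0003
toolx [0.709 0.613 0.348] y [ 0.655 -0.756 -0.003] z [ 0.261  0.23  -0.938] j [-0.66  0.5   1.94  0.55  0.71 -0.23]
corner [ 0.7113  0.11   -0.1688] 0.9 caddy [ 0.5364 -0.0312 -0.0789] 0.64 rel xy [-0.1487 -0.1686] yaw 0.0899
```

```bash
python3 - <<'E'
from fit import *
fs=[eyes.grab_frame(n) for n in("top","side")]; gs=[grad(f) for f in fs]
for i,(f,g) in enumerate(zip(fs,gs)):
  for d in np.arange(.100,.131,.003):
    r=minimize(lambda q:-score(corner([q[0],d,q[1]]),[f],[g]),[.7118,-.1675],method="Nelder-Mead",options=dict(xatol=1e-4))
    print(i,round(d,3),r.x.round(4),round(-r.fun,3))
f=fs[0]; s=6; im=cv2.resize(f["pixels"][120:225,165:235],None,fx=s,fy=s,interpolation=cv2.INTER_CUBIC)
im=np.clip(im.astype(int)*2,0,255).astype(np.uint8); im=np.hstack([im,im])
for k,d in enumerate((.110,.1203)):
  for z,y in((.063,0),(.063,.012),(.016,0)):
    P=T(np.array([[-.205,y,z],[-.03,y,z]]),-.1675,.7118,d); p=(proj(f,P)-[165,120]+.5)*s+[k*70*s,0]
    cv2.line(im,*[tuple(int(v) for v in a) for a in p],(255,0,0) if z>.05 else (0,255,0),1)
cv2.imwrite("pics/d.png",cv2.resize(im,(780,585))[:,:,::-1])
E
```

```text
0 0.1 [ 0.7089 -0.1627] 0.734
0 0.103 [ 0.7146 -0.2102] 0.758
0 0.106 [ 0.7139 -0.1825] 0.85
0 0.109 [ 0.712  -0.1728] 0.897
0 0.112 [ 0.7101 -0.1594] 0.885
0 0.115 [ 0.7091 -0.1487] 0.79
0 0.118 [ 0.7143 -0.1757] 0.835
0 0.121 [ 0.7123 -0.1653] 0.85
0 0.124 [ 0.7113 -0.154 ] 0.817
0 0.127 [ 0.7104 -0.1458] 0.734
0 0.13 [ 0.7146 -0.1685] 0.678
1 0.1 [ 0.7099 -0.1796] 0.622
1 0.103 [ 0.7107 -0.1803] 0.68
1 0.106 [ 0.7107 -0.1783] 0.728
1 0.109 [ 0.7113 -0.1782] 0.764
1 0.112 [ 0.712 -0.179] 0.798
1 0.115 [ 0.7125 -0.1788] 0.831
1 0.118 [ 0.7113 -0.1712] 0.849
1 0.121 [ 0.71   -0.1618] 0.851
1 0.124 [ 0.7095 -0.1552] 0.836
1 0.127 [ 0.7089 -0.1492] 0.803
1 0.13 [ 0.709  -0.1472] 0.758
```

View pics/d.png

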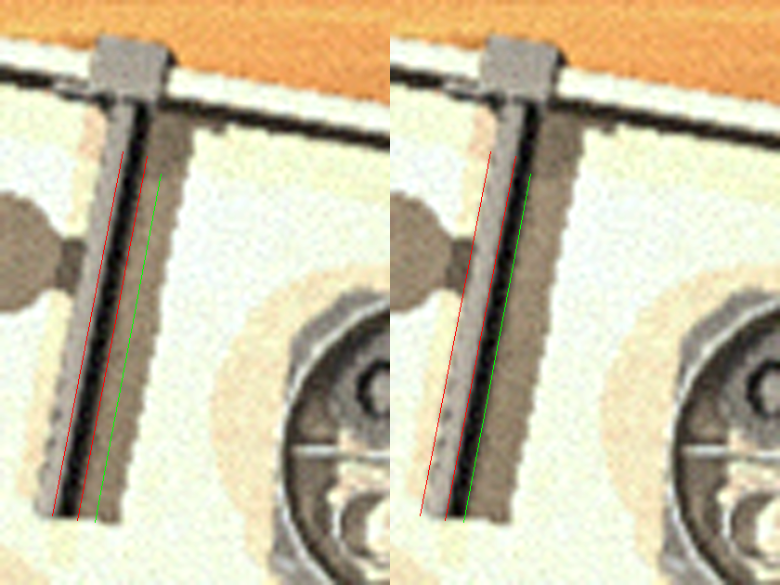

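Right panel (divider y≈0.119) clearly matches: grey top strip between the red lines, dark right face down to the green base line. Fixing the corner at (0.712, 0.119, -0.1675) and continuing the push.

{"fn": "move_arm", "kwargs": {"rows": [0.026,0.031,0,0,0,-0.007,0,0.026,0.031,0,0,0,-0.007,0,0.026,0.031,0,0,0,-0.007,0,0.026,0.031,0,0,0,-0.007,0,0.026,0.031,0,0,0,-0.007,0]}}

```text
t: 8.57
tcp_pos: [0.4736, -0.0768, 0.04]
orientation: [-0.061, 0.927, 0.331, 0.166]
wrist_force: [-3.0, -1.4, -0.6]
width: 0.0002
grasp_force: 1.8
```

```bash
cat >> fit.py <<'E'
CO=np.array([.712,.119,-.1675])
def look(names=("top",),sp=.08):
    o=get_obs(); q=o["orientation"]; r=R.from_quat([q[1],q[2],q[3],q[0]]).as_matrix()
    tip=o["tcp_pos"]+.008*r[:,2]+.009*r[:,0]; h=np.degrees(np.arctan2(r[1,0],r[0,0]))
    fs=[eyes.grab_frame(n) for n in names]; gs=[grad(f) for f in fs]
    g0=tip[:2]+.095*np.array([np.cos(np.radians(h)),np.sin(np.radians(h))])
    q,s=fit(caddy,[*g0,np.radians(h-45)],fs,gs,[.008,.008,sp])
    c,s_=np.cos(CO[2]),np.sin(CO[2]); d=q-CO
    e=lambda v:np.round([c*v[0]+s_*v[1],-s_*v[0]+c*v[1]],4)
    print("t",round(o["t"],2),"tip",tip.round(4),"heading",h.round(1),"F",o["wrist_force"].round(1),"Fshelf",e(o["wrist_force"]))
    print("caddy",q.round(4),round(s,2),"rel",e(d),"relyaw",round(d[2],4),"if-touching centre rel",e(g0-CO[:2]),"toolrel",round(h-45-np.degrees(CO[2]),2))
    return fs,q
E
python3 -c "
from fit import *
look()"
```

```text
t 8.57 tip [ 0.4823 -0.0696  0.0356] heading 39.2 F [-3.  -1.4 -0.6] Fshelf [-2.686  -1.9086]
caddy [ 0.5572 -0.0101 -0.0862] 0.63 rel [-0.1311 -0.1531] relyaw 0.0813 if-touching centre rel [-0.1325 -0.1528] toolrel 3.82
```

{"fn": "move_arm", "kwargs": {"rows": [0.026,0.031,0,0,0,-0.007,0,0.026,0.031,0,0,0,-0.007,0,0.026,0.031,0,0,0,-0.007,0,0.026,0.031,0,0,0,-0.007,0,0.026,0.031,0,0,0,-0.007,0]}}

```text
t: 9.25
tcp_pos: [0.4931, -0.0536, 0.04]
orientation: [-0.058, 0.932, 0.318, 0.166]
wrist_force: [-2.5, -2.4, 0.1]
width: 0.0006
grasp_force: 1.7
```

{"fn": "move_arm", "kwargs": {"rows": [0.026,0.031,0,0,0,-0.007,0,0.026,0.031,0,0,0,-0.007,0,0.026,0.031,0,0,0,-0.007,0,0.026,0.031,0,0,0,-0.007,0,0,0,0,0,0,0,0]}}

```text
t: 9.88
tcp_pos: [0.5088, -0.0349, 0.0401]
orientation: [-0.057, 0.935, 0.308, 0.167]
wrist_force: [0.1, 0.3, -0.3]
width: 0.0006
grasp_force: 0.1
```

```bash
python3 -c "
from fit import *
look()"
```

```text
t 9.88 tip [ 0.5179 -0.0282  0.0357] heading 36.4 F [ 0.1  0.3 -0.3] Fshelf [0.0275 0.2688]
caddy [ 0.6241  0.0285 -0.1769] 0.67 rel [-0.0716 -0.1039] relyaw -0.0094 if-touching centre rel [-0.1009 -0.1091] toolrel 1.02
```

```bash
python3 - <<'E'
from fit import *
for n in (("top",),("side",),("top","side")): fs,q=look(n,.04)
f=fs[0]; s=5; im=np.clip(cv2.resize(f["pixels"][120:230,170:310],None,fx=s,fy=s).astype(int)*1.7,0,255).astype(np.uint8)
for p in proj(f,caddy(q)): cv2.circle(im,tuple(int(v) for v in (p-[170,120]+.5)*s),1,(255,0,0),-1)
cv2.imwrite("pics/e.png",im[:,:,::-1])
E
```

```text
t 9.93 tip [ 0.5178 -0.0284  0.0357] heading 36.4 F [-0.2 -0.1  0.5] Fshelf [-0.1923 -0.1502]
caddy [ 0.624   0.0285 -0.1709] 0.67 rel [-0.0717 -0.1039] relyaw -0.0034 if-touching centre rel [-0.101  -0.1093] toolrel 1.02
t 9.97 tip [ 0.5178 -0.0285  0.0357] heading 36.4 F [-0.7 -0.1 -0.1] Fshelf [-0.6423 -0.1899]
caddy [ 0.619   0.0286 -0.2572] 0.49 rel [-0.0766 -0.1046] relyaw -0.0897 if-touching centre rel [-0.1009 -0.1095] toolrel 1.01
t 10.03 tip [ 0.5177 -0.0286  0.0357] heading 36.4 F [-0.3 -0.6 -0.2] Fshelf [-0.2062 -0.5945]
caddy [ 0.6207  0.0306 -0.2506] 0.57 rel [-0.0752 -0.1024] relyaw -0.0831 if-touching centre rel [-0.101  -0.1096] toolrel 1.0
```

View pics/e.png

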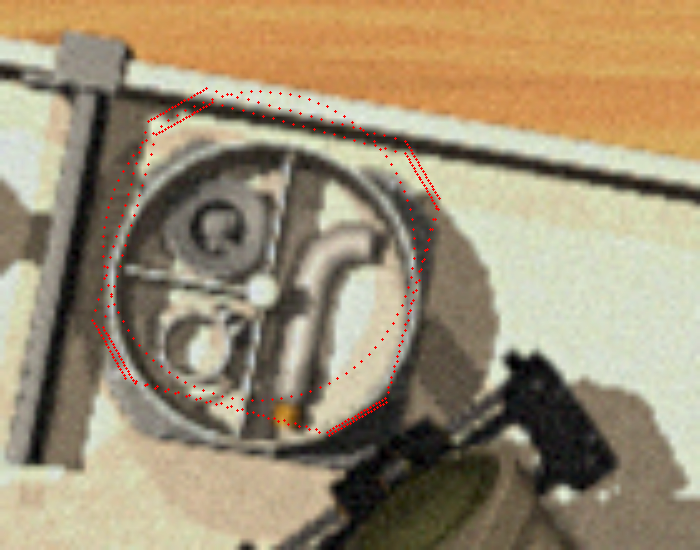

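The automatic fit has slipped onto the rail. In the picture the hub is at (262,290), the caddy still about 20 mm short of the rail and about 25 mm short of the divider. I'll tie the fit to the tool-based estimate and the hub.

```bash
python3 - <<'E'
s=open("fit.py").read()
s=s.replace("q,s=fit(caddy,[*g0,np.radians(h-45)],fs,gs,[.008,.008,sp])",
"""q0=np.array([*g0,np.radians(h-45)]); w=np.array([.005,.005,.03])
    r=min((minimize(lambda q:-score(caddy(q),fs,gs)+.15*np.sum(((q-q0)/w)**4),q0+k*w,method="Nelder-Mead",options=dict(xatol=1e-4)) for k in np.random.default_rng(1).uniform(-1,1,(12,3))),key=lambda r:r.fun); q,s=r.x,-r.fun""")
open("fit.py","w").write(s)
E
python3 - <<'E'
from fit import *
fs,q=look()
p=(262/5+170,290/5+120); print("hub",unproj(fs[0],p,.117))
E
```

```text
t 10.12 tip [ 0.5176 -0.0288  0.0357] heading 36.4 F [ 0.1  1.  -0.6] Fshelf [-0.0393  0.9693]
caddy [ 0.5954  0.0284 -0.155 ] 0.6 rel [-0.0999 -0.1087] relyaw 0.0125 if-touching centre rel [-0.101  -0.1098] toolrel 0.99
hub [0.59623372 0.02708303 0.117     ]
```

{"fn": "move_arm", "kwargs": {"rows": [0.025,0.026,0,0,0,-0.006,0,0.025,0.026,0,0,0,-0.006,0,0.025,0.026,0,0,0,-0.006,0,0.025,0.026,0,0,0,-0.006,0,0.02,0.02,0,0,0,0,0]}}

```text
t: 10.8
tcp_pos: [0.5267, -0.0164, 0.04]
orientation: [-0.055, 0.938, 0.299, 0.168]
wrist_force: [-2.1, -3.0, 0.9]
width: 0.0006
grasp_force: 2.0
```

```bash
python3 -c "
from fit import *
look()"
```

```text
t 10.8 tip [ 0.5358 -0.0099  0.0356] heading 35.3 F [-2.1 -3.   0.9] Fshelf [-1.602  -3.3571]
caddy [ 0.6145  0.0457 -0.1746] 0.59 rel [-0.0839 -0.0885] relyaw -0.0071 if-touching centre rel [-0.085  -0.0893] toolrel -0.07
```

{"fn": "move_arm", "kwargs": {"rows": [0.005,0.008,0,0,0,0,0,0.005,0.008,0,0,0,0,0,0.005,0.008,0,0,0,0,0]}}

```text
t: 11.22
tcp_pos: [0.5288, -0.0132, 0.04]
orientation: [-0.055, 0.938, 0.299, 0.168]
wrist_force: [-2.1, -2.0, -0.3]
width: 0.0003
grasp_force: 1.8
```

{"fn": "move_arm", "kwargs": {"rows": [0.005,0.008,0,0,0,0,0,0.005,0.008,0,0,0,0,0]}}

```text
t: 11.48
tcp_pos: [0.5299, -0.0109, 0.0399]
orientation: [-0.055, 0.938, 0.299, 0.167]
wrist_force: [-4.8, -4.4, 2.3]
width: 0.0005
grasp_force: 3.7
```

```bash
python3 -c "
from fit import *
look()"
```

```text
t 11.47 tip [ 0.539  -0.0043  0.0355] heading 35.3 F [-4.8 -4.4  2.3] Fshelf [-3.9865 -5.1298]
caddy [ 0.6179  0.0495 -0.1763] 0.6 rel [-0.0812 -0.0842] relyaw -0.0088 if-touching centre rel [-0.0827 -0.0834] toolrel -0.09
```

{"fn": "move_arm", "kwargs": {"rows": [0.004,0.006,0,0,0,0,0,0.004,0.006,0,0,0,0,0]}}

```text
t: 11.78
tcp_pos: [0.531, -0.009, 0.0399]
orientation: [-0.055, 0.938, 0.299, 0.167]
wrist_force: [-6.0, -5.0, 2.4]
width: 0.0005
grasp_force: 3.7
```

```bash
python3 -c "
from fit import *
look()"
```

```text
t 11.78 tip [ 0.5402 -0.0025  0.0355] heading 35.3 F [-6.  -5.   2.4] Fshelf [-5.084 -5.942]
caddy [ 0.6189  0.0508 -0.1707] 0.62 rel [-0.0805 -0.0828] relyaw -0.0032 if-touching centre rel [-0.0819 -0.0814] toolrel -0.08
```

{"fn": "move_arm", "kwargs": {"rows": [0.003,0.006,0,0,0,0,0,0.003,0.006,0,0,0,0,0]}}

```text
t: 12.08
tcp_pos: [0.5318, -0.0078, 0.0399]
orientation: [-0.055, 0.938, 0.299, 0.167]
wrist_force: [-11.3, -13.4, 4.3]
width: 0.0001
grasp_force: 8.4
```

```bash
python3 -c "
from fit import *
look()"
```

```text
t 12.07 tip [ 0.541  -0.0013  0.0355] heading 35.3 F [-11.3 -13.4   4.3] Fshelf [ -8.9271 -15.0925]
caddy [ 0.6191  0.0518 -0.1726] 0.6 rel [-0.0804 -0.0817] relyaw -0.0051 if-touching centre rel [-0.0813 -0.0801] toolrel -0.06
```

{"fn": "move_arm", "kwargs": {"rows": [0.003,-0.001,0,0,0,0,0,0,0,0,0,0,0,0]}}

```text
t: 12.38
tcp_pos: [0.5318, -0.0079, 0.0398]
orientation: [-0.055, 0.938, 0.299, 0.167]
wrist_force: [-11.6, -9.8, 5.0]
width: 0.0005
grasp_force: 7.6
```

```bash
python3 -c "
from fit import *
look()"
```

```text
t 12.38 tip [ 0.541  -0.0014  0.0355] heading 35.3 F [-11.6  -9.8   5. ] Fshelf [ -9.8494 -11.5591]
caddy [ 0.6191  0.0518 -0.1722] 0.6 rel [-0.0804 -0.0817] relyaw -0.0047 if-touching centre rel [-0.0813 -0.0802] toolrel -0.07
```

{"fn": "move_arm", "kwargs": {"rows": [0.004,0,0,0,0,0,0,0,0,0,0,0,0,0,0,0,0,0,0,0,0]}}

```text
t: 12.8
tcp_pos: [0.5321, -0.008, 0.0398]
orientation: [-0.055, 0.938, 0.299, 0.167]
wrist_force: [-13.7, -11.7, 6.1]
width: 0.0003
grasp_force: 9.0
```

```bash
python3 - <<'E'
from fit import *
fs,q=look()
f=fs[0]; s=5; im=np.clip(cv2.resize(f["pixels"][110:220,160:300],None,fx=s,fy=s,interpolation=cv2.INTER_CUBIC).astype(int)*1.7,0,255).astype(np.uint8)
cv2.imwrite("pics/g.png",im[:,:,::-1])
E
```

```text
t 12.8 tip [ 0.5412 -0.0015  0.0354] heading 35.3 F [-13.7 -11.7   6.1] Fshelf [-11.5764 -13.8363]
caddy [ 0.6195  0.0517 -0.1645] 0.6 rel [-0.08   -0.0818] relyaw 0.003 if-touching centre rel [-0.081  -0.0801] toolrel -0.07
```

View pics/g.png

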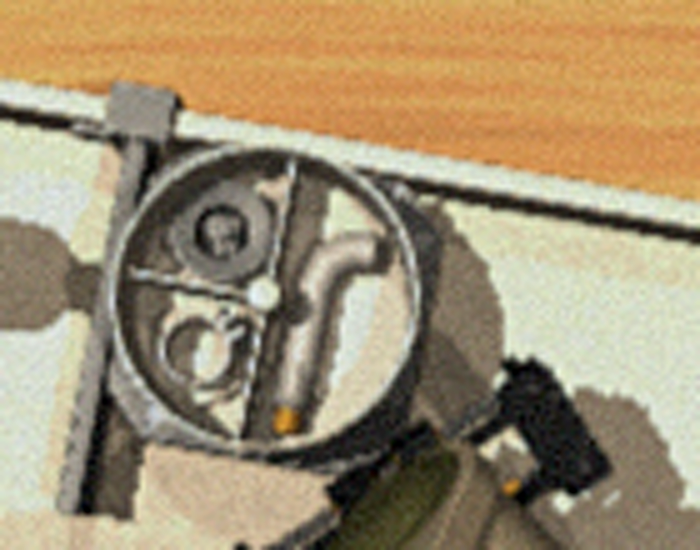

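Caddy sits in the corner with the base against rail and divider (hub at ~(262,292)); pressing ~11.6 N toward the rail and ~13.8 N toward the divider. Now I'll ease off and retract.

{"fn": "move_arm", "kwargs": {"rows": [0,0,0,0,0,0,0,-0.005,-0.004,0,0,0,0,0,-0.005,-0.004,0,0,0,0,0,-0.01,-0.007,0,0,0,0,0,-0.03,-0.021,0,0,0,0,0]}}

```text
t: 13.48
tcp_pos: [0.5261, -0.0126, 0.0401]
orientation: [-0.055, 0.938, 0.299, 0.168]
wrist_force: [-0.4, 1.0, -1.1]
width: 0.0006
grasp_force: 0.0
```

{"fn": "move_arm", "kwargs": {"rows": [-0.06,-0.042,0,0,0,0,0,-0.1,-0.07,0,0,0,0,0,-0.1,-0.07,0.1,0,0,0,0,-0.1,-0.07,0.25,0,0,0,0,-0.1,-0.07,0.3,0,0,0,0]}}

```text
t: 14.1
tcp_pos: [0.4557, -0.0614, 0.1381]
orientation: [-0.056, 0.938, 0.299, 0.167]
wrist_force: [0.8, -0.4, 0.6]
width: 0.0004
grasp_force: 0.0
```

{"fn": "move_arm", "kwargs": {"rows": [-0.1,-0.15,0.3,0,0,0,0,-0.1,-0.2,0.3,0,0,0,0,-0.1,-0.2,0.2,0,0,0,0,0,-0.2,0,0,0,0,0,0,0,0,0,0,0,0]}}

```text
t: 14.72
tcp_pos: [0.4115, -0.1748, 0.2574]
orientation: [-0.055, 0.938, 0.298, 0.168]
wrist_force: [-0.2, -0.5, -0.1]
width: 0.0005
grasp_force: 0.0
```

```bash
python3 st.py; python3 - <<'E'
from fit import *
fs=[eyes.grab_frame(n) for n in("top","side")]; gs=[grad(f) for f in fs]
q0=np.array([.6195,.0525,-.1675]); w=np.array([.005,.005,.04])
for F,G in ((fs[:1],gs[:1]),(fs[1:],gs[1:]),(fs,gs)):
    r=min((minimize(lambda q:-score(caddy(q),F,G)+.1*np.sum(((q-q0)/w)**4),q0+k*w,method="Nelder-Mead",options=dict(xatol=1e-4)) for k in np.random.default_rng(1).uniform(-1,1,(12,3))),key=lambda r:r.fun)
    # rail line and divider, from fixed starting basin
    C=minimize(lambda q:-score(corner(q),F,G),[.712,.119,-.1675],method="Nelder-Mead",options=dict(xatol=1e-4))
    print(r.x.round(4),-round(r.fun,2),C.x.round(4),"relyaw",(r.x-C.x)[2].round(4))
s=3;im=np.hstack([f["pixels"][a:a+130,b:b+130] for f,a,b in((fs[0],110,160),(fs[1],110,200))])
im=np.clip(cv2.resize(im,None,fx=s,fy=s,interpolation=cv2.INTER_CUBIC).astype(int)*1.4,0,255).astype(np.uint8); cv2.imwrite("pics/z.png",im[:,:,::-1])
E
```

```text
t 14.725 tcp [ 0.4115 -0.1748  0.2574] F [-0.19 -0.54 -0.11] w 0.0005
toolx [0.766 0.54  0.348] y [ 0.577 -0.817 -0.003] z [ 0.282  0.203 -0.938] j [-0.87  0.14  1.66  0.36  1.33  0.  ]
[ 0.6194  0.0511 -0.1603] 0.65 [ 0.7128  0.1204 -0.1679] relyaw 0.0076
[ 0.6174  0.0534 -0.1569] 0.52 [ 0.7123  0.1182 -0.1738] relyaw 0.0169
[ 0.6183  0.0516 -0.1637] 0.58 [ 0.7127  0.1197 -0.1692] relyaw 0.0055
```

View pics/z.png

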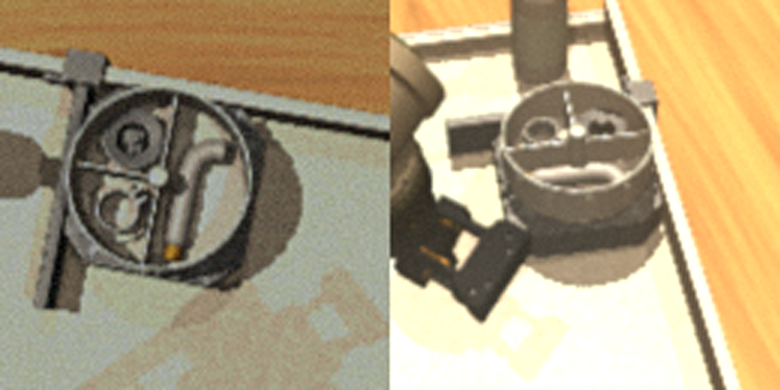

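```bash
python3 -c "
from bench import ticket
print(ticket.job_done())"
```

```text
the job is handed in; nothing more can be done
None
```

I pushed the caddy into the corner by its base, pressed it home with about 12 N toward the rail and 14 N toward the divider, backed the arm clear and handed the job in at about 15 s. The final camera fit puts it flush with both faces to within the 2–3 mm measuring error, and square to about 0.006 rad, but the hand-in returned no verdict.

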